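Unlock the steamer's two-stage catch and take off its lid

TASK

Push the steamer's black safety tab in along its slot, going on through the stiff last part until it comes up firmly against its stop, but without forcing it; then swing the latch lever up until it stands upright. Lift the freed lid off by its knob and set it down gently, right way up, in the middle of the cutting mat, leaving the bowl, the spoon rest and the pan where they are.

Things in the scene. Friction and masses are not known exactly. Their poses are not given: they have to be found in the camera images.
- steamer: round steel steamer of stacked tiers, fixed; 208 mm across, rim 130 mm high. Origin: centre of its underside on the counter; z up. On its -x side an aluminium catch box (x -186 to -107 mm, y -22 to +116 mm, top 142 mm high) carries the tab and the lever. Wire handles stand out to 132 mm at +y and -y, 68 mm high.
- tab_mid (a point): middle of the black thumb tab on the catch box's top: 14 mm (x) by 12 mm (y) by 24 mm tall, its foot 142 mm above the counter. It slides in a slot towards -y of the steamer, towards the lever; push it with closed fingertips on its +y face, where there is free room (the box top goes on 10 mm past it). More than 25 N from the fingers, pushing or pinching, breaks it.
- tab (a joint): tab travel, m; starts at 0 to 0.003, grows as pushed, stays where left. Slides lightly (2 N) until, at an unseen place that differs each time (0.006 to 0.042), it meets the bolt inside and needs about 11 N; after 9 mm of this stiff travel it meets a firm stop (0.015 to 0.051). Only in the last 2 mm before the stop is the lever unlocked.
- lever_hinge (a point): hinge axis of the latch lever, which runs along the steamer's y, 152 mm above the counter at steamer x -150 mm, y 0; same axes as the steamer
- lever_fin (a point): grip point on the lever's upright fin, 61 mm along +x (towards the lid) and 26 mm above the hinge when down. Lever and fin are one steel part 12 mm thick along y; the bar is 10 mm high, centred on hinge height; the fin is 18 mm long (x) and rises to 42 mm above the hinge. Pinch it across y from above and carry it round the hinge; it may turn between the fingers.
- lever (a joint): latch lever angle, rad: 0 down with its nose over the lid's rim, grows as it is lifted up and back towards the steamer's -x; about 1.5 upright, stop at 1.75; stays where left. Lifting takes about 3 N once unlocked; while locked it moves only 2 or 3 degrees.
- lid: loose round steel lid, about 0.4 kg, 208 mm across, with a low dome. Origin: centre of its underside; z up. The underside is a disc 176 mm across and 10 mm deep that sits inside the steamer's rim; the 4 mm flange above it rests on the rim, the origin then 120 mm above the counter. It stands on the disc when laid down.
- lid_knob (a point): grip height on the lid's black round knob, 48 mm above the lid's underside on its axis; knob 32 mm across, from 34 to 62 mm above the underside; the dome below it is 24 mm high
- mat: white plastic cutting mat, 300 by 300 mm, 4 mm thick, fixed; origin at the centre of its underside
- glass_bowl: glass bowl, 124 mm across, 60 mm high, to be left alone; origin centre of the underside
- spoon_rest: white ceramic spoon rest, round dish 104 mm across with a stub handle 90 mm to its -x, 13 mm high, to be left alone; origin under the dish's centre
- pan: small aluminium pan, 120 mm across, 45 mm high, with a small handle at each side, to be left alone; origin centre of the underside

How it is judged:
On the way, in this order (a step that is already met when the one before it is completed fails the run):
1. the tab has been pushed in (over 10 mm) (value of joint tab above 0.01 m), for 0.1 s.
2. the lever stands up (over 1.1 rad) while the lid still sits on the steamer (value of joint lever above 1.1 rad and distance between lid and lever_hinge below 0.17 m and height (world z) of lid above 0.112 m), for 0.2 s.
3. the lid is lifted clear of the steamer (z of lid in the frame of steamer above 0.14 m), for 0.1 s.
At the end, for the whole second after the job is handed in: the lever still stands up (over 1.1 rad), and the lid lies right way up (within 0.1 rad) and at rest on the cutting mat, its centre within 50 mm of the mat's (value of joint lever above 1.1 rad and horizontal distance between lid and mat below 0.05 m and height (world z) of lid below 0.009 m and angle between lid's own z axis and vertical below 0.1 rad and linear speed of lid below 0.02 m/s); the robot touches nothing.
It fails at once if the tab is forced: over 25 N on it from the robot (contact force between tab and the fingers above 25 N or contact force between tab and the arm above 25 N).
It fails at once if the lid is dropped or slammed (faster than 0.45 m/s within 25 mm of the counter) (height (world z) of lid below 0.025 m and linear speed of lid above 0.45 m/s).
It fails at once if the glass bowl is moved more than 30 mm (distance of glass_bowl from where it was at the start of the episode above 0.03 m).
It fails at once if the spoon rest is moved more than 30 mm (distance of spoon_rest from where it was at the start of the episode above 0.03 m).
It fails at once if the pan is moved more than 30 mm (distance of pan from where it was at the start of the episode above 0.03 m).
It also fails if it takes over 67 s, if anything falls off the work surface, if the arm or the gripper's body presses on something with over 40 N, if the wrist force passes 120 N, or if a joint passes its speed limit or range.

ROBOT

A 6-joint arm with a two-finger parallel gripper is mounted at the origin on the work surface. World frame = base frame: x ahead of the robot, y to its left, z up, the work surface at z = 0. Lengths are in m, angles in rad, forces in N, time in s.
With the tool pointing down it reaches from about 0.375 to 0.975 m from the base axis. Payload 3.8 kg.
Tool frame: the origin (TCP) lies at the very end of the fingers, on their centre line; the grasp point (between the pads) lies robot.grip_depth behind it (robot.grip_depth is the distance from the TCP to the grasp point, in m); z points along the fingers, y is the line along which they close (so a half turn about z gives the same grasp; the last joint's range is limited). The gripper opens to 88 mm and grips with 3 to 60 N. Pads are 18 mm wide; open, the fingers measure 123 mm over their backs; the gripper's body (75 mm by 187 mm) begins 45 mm behind the grasp point.
Start: joints at [-1.17, 0.264, 1.604, -0, 1.274, -0.037], TCP at [0.286, -0.611, 0.239] pointing down, gripper open.
Joint ranges: [-2.63, 2.63], [-0.94, 2.18], [0.31, 2.57], [-1.31, 4.45], [0, 2.66], [-2.55, 2.55]. Speed limits (rad/s): [2.57, 2.57, 3.14, 3.14, 3.14, 3.14].

INTERFACE

Orientations are given as a unit quaternion [w, x, y, z].
In Python, from rig import robot, grab_frame gives the robot as it stands. The module is installed in compiled form; this text tells all that it offers.
- The arm moves only by the tool play_rows, never from a script. Its argument "targets" is a list of rows, each a list of 3 entries, a list of its own where there are three numbers: the shift along the tool's x, y, z scaled (see below), then the turn about the tool's z scaled (see below), then the closure, from 0 (fully open) to 1 (shut). A call has 1 to 8 rows; each row shifts and turns the commanded pose from where the row before left it, along the tool's axes as they then stand; what a row does not reach is not made up. The controller multiplies each number of a shift by 0.02 m and each number of a turn by 0.1 rad. A row lasts 1/12 s, in which the tool goes at most 41.7 mm and 7.16 degrees, less where a joint would pass 70% of its speed; a pose out of reach is approached as far as the arm can. A call with a number of a shift or a turn outside -1 to 1 is refused whole. A call with a gripper value outside its range is refused whole. The fingers move at their own pace and stop on an object; "grip_force" is the grip in N (left out, the last holds). Time passes only in rows, so rows that do not move let the fingers close. It gives the time, the measured TCP pose, the force, the opening and the grip force at its end, in the units of the state.
- robot.get_state(): the state, without advancing time (a new reading comes with each control period).
- grab_frame(name): name is "side" or "top" or "wrist"; returns a dict with "img" (384x512x3 uint8, red, green, blue), "z_map" (384x512 float32, m along the optical axis (not along the pixel's ray), 0 where there is no reading), "fx", "fy", "cx", "cy" (pixels), "extrinsics" (4x4, takes a point from world to camera coordinates); the wrist camera has in their place "mount" (4x4, takes a point from camera to tool coordinates, whose origin is the TCP and whose axes are the flange's). Camera axes: x right, y down, z forward; pixel columns grow to the right and rows downward; lengths in m; the calibration is good to about 2 mm. The wrist camera is an equidistant fisheye: a pixel r from the principal point sees the ray r / f radians off the axis. A picture is of the moment at which its call begins: read the wrist's pose just before it.
- robot.finish_job(): hands the job in; it is judged then, once.
The state is a dict: "clock": time; "joint_positions": joint angles; "joint_velocities": joint speeds; "joint_torque": joint torques, N m; "ee_pos": TCP position; "eef_rot": TCP orientation; "contact_force": force on the tool from outside, world axes, zero at the start; "ft_torque": the same for the moment, N m; "opening": finger opening in m; "gripper_force": force on a finger pad.
Only numpy, scipy, OpenCV 4.12 (cv2) and the standard library are available. Lean on these libraries where they do the work, as an engineer would, in place of code of your own. Each camera call takes 0.05 s, during which the arm holds its last target. There are 200 camera calls.

## Working session

There is one attempt and no reset: what is moved stays moved. The work goes in short steps, Python scripts to look and compute and a tool call to move; the robot and the scene stay as the last step left them, time stands still between calls to the robot, and variables do not carry over. Pictures are saved under pics/ and viewed, at most 10 in all, crops included, and the job is handed in when it is done.

Besides the shell and the picture viewer there is one more tool, called as a command line: name --argument value ..., lists and objects as JSON in quotes. play_rows: Moves the arm, as the interface text tells. Its arguments: {"type":"object","properties":{"targets":{"type":"array","items":{"type":"array"}},"grip_force":{"type":"number"}},"required":["targets"]}

```bash
mkdir -p pics; ls
cat > h.py <<'E'
import numpy as np, cv2
from rig import robot, grab_frame
def cloud(f):
    z=f["z_map"]; v,u=np.mgrid[:z.shape[0],:z.shape[1]]
    P=np.stack([(u-f["cx"])/f["fx"]*z,(v-f["cy"])/f["fy"]*z,z],-1)
    E=f["extrinsics"]; W=(P-E[:3,3])@E[:3,:3]
    W[z==0]=np.nan
    return W
E
python3 - <<'E'
from h import *
s=robot.get_state()
print({k:np.round(v,3).tolist() for k,v in s.items()}, robot.grip_depth)
for n in("top","side"):
    f=grab_frame(n); cv2.imwrite(f"pics/{n}0.png",f["img"][...,::-1]); np.savez(f"{n}0.npz",**f)
    print(n,f["fx"],np.round(np.linalg.inv(f["extrinsics"]),2).tolist())
E
```

```text
pics
{'clock': 0.0, 'joint_positions': [-1.17, 0.265, 1.605, -0.0, 1.274, -0.037], 'joint_velocities': [-0.001, -0.002, 0.0, -0.0, 0.002, -0.0], 'joint_torque': [0.001, -50.211, -35.688, 0.073, 0.029, -0.0], 'ee_pos': [0.286, -0.611, 0.237], 'eef_rot': [-0.001, 0.976, 0.217, -0.0], 'contact_force': [-0.054, 0.486, 0.586], 'ft_torque': [0.018, -0.027, 0.007], 'gripper_force': 0.0, 'opening': 0.088} 0.0187
top 382.9138755719236 [[-0.01, -0.99, 0.17, 0.43], [-1.0, 0.0, -0.02, 0.09], [0.01, -0.17, -0.98, 1.13], [0.0, 0.0, 0.0, 1.0]]
side 359.905284647322 [[-0.77, -0.4, 0.49, 0.1], [-0.63, 0.52, -0.57, 0.67], [-0.02, -0.75, -0.66, 0.81], [0.0, 0.0, 0.0, 1.0]]
```

View pics/top0.png

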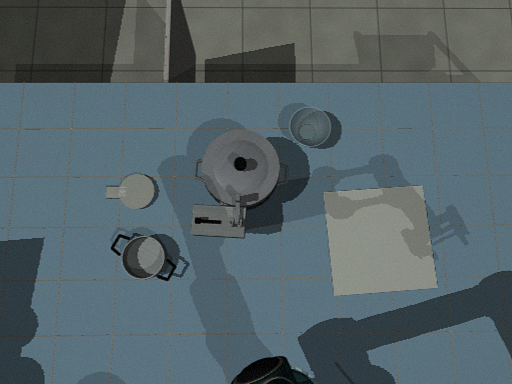

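View pics/side0.png

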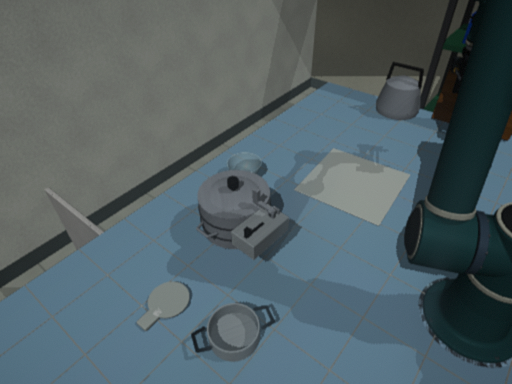

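The top view shows the steamer with its knob at about (240,163), the catch box at (192–246, 205–238) with its black tab and slot at about (195–222, 220), the lever at about (240,212), and the mat centred near (380,240). The side view shows the same layout, with the tab near (245,232) and the knob at (233,183).

```bash
cat > m.py <<'E'
from h import *
C={}
for n in("top","side"):
    f=dict(np.load(f"{n}0.npz")); W=cloud(f); C[n]=(f,W); img=f["img"].astype(int)
    hsv=cv2.cvtColor(f["img"],cv2.COLOR_RGB2HSV)
    z=W[...,2]; r=slice(None)
    A=np.isfinite(z)
    # knob
    near=A&(np.abs(W[...,0]-.55)<.3)&(np.abs(W[...,1]-.1)<.3)
    k=near&(z>.158)&(z<.2)
    n_,l,st,ce=cv2.connectedComponentsWithStats(k.astype(np.uint8))
    for i in range(1,n_):
        if st[i,4]>=4: p=W[l==i]; print(n,"hi",st[i],p.mean(0).round(4),p.min(0).round(3),p.max(0).round(3))
    b=near&(z>.134)&(z<.150)
    n_,l,st,ce=cv2.connectedComponentsWithStats(b.astype(np.uint8))
    for i in range(1,n_):
        if st[i,4]>=25:
            p=W[l==i]; print(n,"142",st[i],p.mean(0).round(4),p.min(0).round(3),p.max(0).round(3), [np.round(x,3) for x in cv2.minAreaRect((p[:,:2]).astype(np.float32)*1000)])
    m=A&(hsv[...,1]<60)&(hsv[...,2]>130)&(z<.02)&(z>-.01)
    n_,l,st,ce=cv2.connectedComponentsWithStats(m.astype(np.uint8))
    for i in range(1,n_):
        if st[i,4]>=500: p=W[l==i]; print(n,"mat",st[i],p.mean(0).round(3),p.min(0).round(3),p.max(0).round(3),cv2.minAreaRect((p[:,:2]).astype(np.float32)*1000))
f,W=C["top"]
big=cv2.resize(f["img"][125:250,180:300],None,fx=6,fy=4.8,interpolation=cv2.INTER_CUBIC)
cv2.imwrite("pics/topcrop.png",np.clip(big[...,::-1]*1.4,0,255).astype(np.uint8))
E
python3 m.py
```

```text
top hi [234 157  13  14 140] [0.6474 0.1135 0.1802] [0.634 0.099 0.16 ] [0.665 0.129 0.186]
top hi [235 193   6  10  46] [0.5592 0.1192 0.1904] [0.552 0.114 0.159] [0.57  0.126 0.198]
top hi [238 209   2   3   4] [0.532  0.119  0.1596] [0.529 0.117 0.158] [0.534 0.12  0.163]
top hi [235 212   5   5  11] [0.5215 0.1229 0.1595] [0.516 0.117 0.158] [0.526 0.127 0.161]
top hi [195 217   6   6  28] [0.5066 0.2217 0.1654] [0.501 0.215 0.16 ] [0.513 0.228 0.17 ]
top hi [235 218   4   4   6] [0.5065 0.1234 0.1591] [0.504 0.12  0.158] [0.511 0.127 0.161]
top hi [240 219   2   8  13] [0.5004 0.1132 0.1601] [0.491 0.112 0.158] [0.509 0.115 0.162]
top hi [231 221   3   6  11] [0.4969 0.1335 0.16  ] [0.491 0.132 0.158] [0.504 0.137 0.163]
top 142 [ 202  130   78   76 3516] [0.6487 0.1132 0.1387] [0.547 0.011 0.134] [0.751 0.216 0.149] [array([648.914, 113.86 ]), array([204.488, 204.078]), np.float64(89.19)]
top 142 [ 191  204   56   34 1486] [0.5055 0.1727 0.1424] [0.464 0.1   0.135] [0.55  0.24  0.148] [array([506.712, 170.107]), array([137.765,  79.241]), np.float64(86.324)]
top mat [ 325  203 
[... 674 characters left out ...]
 52   40 1119] [0.6442 0.1271 0.1392] [0.566 0.036 0.134] [0.746 0.19  0.148] [array([652.112, 114.373]), array([142.136, 169.258]), np.float64(36.651)]
side 142 [ 231  204   58   45 1149] [0.5015 0.1814 0.141 ] [0.462 0.106 0.134] [0.553 0.245 0.15 ] [array([510.675, 172.972]), array([138.592,  90.175]), np.float64(86.258)]
side 142 [231 211  12   7  25] [0.5809 0.1793 0.1346] [0.57  0.165 0.134] [0.596 0.192 0.136] [array([580.017, 177.933]), array([28.115, 20.081]), np.float64(56.306)]
side mat [ 311  163   99   62 3569] [ 0.417 -0.264  0.003] [ 0.302 -0.444 -0.004] [ 0.566 -0.131  0.008] ((437.060791015625, -286.3019104003906), (255.29360961914062, 302.7132568359375), 3.8958566188812256)
```

View pics/topcrop.png

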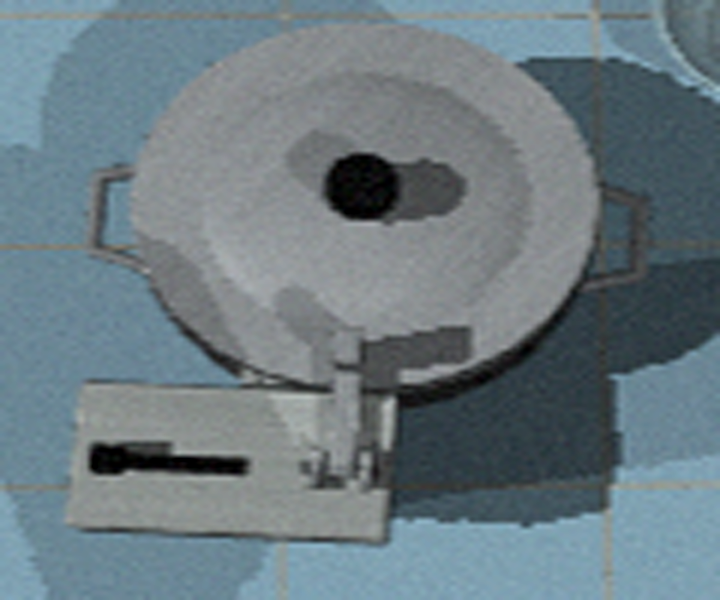

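The crop confirms that the tab sits at the slot's left (+y) end, with crop pixel (105,458) as its centre. The lever fin is at about (345,345). The heights agree with the text: knob top about 0.182, tab top about 0.166, fin top about 0.195. The steamer is at about (0.649, 0.114) with yaw about −0.065. Next I set out towards the tab's +y side.

play_rows --targets '[[[0,-1,0],1,1],[[0,-1,0],1,1],[[0,-1,0],1,1],[[0,-1,0],1,1],[[0,-1,0],1,1],[[0.25,-1,0],0,1],[[0.25,-1,0],0,1],[[0.25,-1,0],0,1]]' --grip_force 20

```text
clock: 0.77
ee_pos: [0.2813, -0.4549, 0.2382]
eef_rot: [-0.0, 1.0, -0.031, -0.0]
contact_force: [0.7, -0.1, 0.5]
opening: 0.0372
gripper_force: 0.0
```

play_rows --targets '[[[0.25,-1,0],0,1],[[0.25,-1,0],0,1],[[0.25,-1,0],0,1],[[0.25,-1,0],0,1],[[0.25,-1,0],0,1],[[0.25,-1,0],0,1],[[0.25,-1,0],0,1],[[0.25,-1,0],0,1]]'

```text
clock: 1.43
ee_pos: [0.3313, -0.2977, 0.2382]
eef_rot: [-0.0, 1.0, -0.031, -0.0]
contact_force: [0.5, 1.1, 1.1]
opening: 0.0007
gripper_force: 0.0
```

play_rows --targets '[[[0.25,-1,0],0,1],[[0.25,-1,0],0,1],[[0.25,-1,0],0,1],[[0.25,-1,0],0,1],[[0.25,-1,0],0,1],[[0.25,-1,0],0,1],[[0.25,-1,0],0,1],[[0.25,-1,0],0,1]]'

```text
clock: 2.1
ee_pos: [0.3811, -0.1406, 0.2384]
eef_rot: [-0.0, 1.0, -0.031, -0.0]
contact_force: [0.4, -0.5, 0.7]
opening: 0.0005
gripper_force: 0.0
```

play_rows --targets '[[[0.25,-1,0],0,1],[[0.25,-1,0],0,1],[[0.25,-1,0],0,1],[[0.25,-1,0],0,1],[[0.25,-1,0],0,1],[[0.25,-1,0],0,1],[[0.25,-1,0],0,1],[[0.25,-1,0],0,1]]'

```text
clock: 2.77
ee_pos: [0.4309, 0.0165, 0.2383]
eef_rot: [0.0, 1.0, -0.031, -0.0]
contact_force: [-0.0, -0.9, 0.1]
opening: 0.0008
gripper_force: 0.0
```

play_rows --targets '[[[0.25,-1,0],0,1],[[0.25,-1,0],0,1],[[0.25,-1,0],0,1],[[0.25,-1,0],0,1],[[0.25,-1,0],0,1],[[0.25,-1,0],0,1],[[0.25,-1,0],0,1],[[0.25,-1,0],0,1]]'

```text
clock: 3.43
ee_pos: [0.4808, 0.1736, 0.2382]
eef_rot: [0.0, 1.0, -0.031, -0.0]
contact_force: [-0.2, -0.0, -0.3]
opening: -0.0001
gripper_force: 0.0
```

play_rows --targets '[[[0.25,-1,0],0,1],[[0.25,-1,0],0,1],[[0.25,-1,0],0,1],[[0.2,-1,0],0,1],[[0,-0.2,0],0,1],[[0,0,0],0,1],[[0,0,0],0,1]]'

```text
clock: 4.02
ee_pos: [0.5047, 0.2548, 0.2381]
eef_rot: [0.001, 1.0, -0.031, -0.001]
contact_force: [0.6, 0.2, -0.2]
opening: 0.0004
gripper_force: 0.0
```

Run:
```python
from h import *
s=robot.get_state(); print(s["ee_pos"],s["eef_rot"],s["joint_positions"])
f=grab_frame("wrist"); cv2.imwrite("pics/w1.png",f["img"][...,::-1]); np.savez("w1.npz",**f,p=s["ee_pos"],q=s["eef_rot"]); print(f["mount"].round(3),f["fx"],f["cx"],f["cy"])
f=dict(np.load("top0.npz"));g=grab_frame("top"); W=cloud(g)
hsv=cv2.cvtColor(g["img"],cv2.COLOR_RGB2HSV); m=(hsv[...,1]<60)&(hsv[...,2]>70)&(np.abs(W[...,2])<.02)&(W[...,1]<-.08)
n,l,st,_=cv2.connectedComponentsWithStats(m.astype(np.uint8)); i=1+st[1:,4].argmax(); print(st[i],cv2.minAreaRect((W[l==i][:,:2]).astype(np.float32)*1000))
```

```text
[0.50467223 0.2548174  0.23814005] [ 5.55432552e-04  9.99525005e-01 -3.08080287e-02 -5.67199636e-04] [ 4.23816936e-01  5.86858458e-02  1.84156369e+00 -5.28019132e-04
  1.24285014e+00  2.05640954e+00]
[[-0.    -0.963 -0.27   0.07 ]
 [ 1.    -0.    -0.001  0.   ]
 [ 0.001 -0.27   0.963 -0.145]
 [ 0.     0.     0.     1.   ]] 297.3186396354542 250.74907207175355 192.56770620870208
[  308    82   204   293 13559] ((527.399169921875, -387.0599060058594), (599.6791381835938, 903.5259399414062), 82.9302749633789)
```

View pics/w1.png

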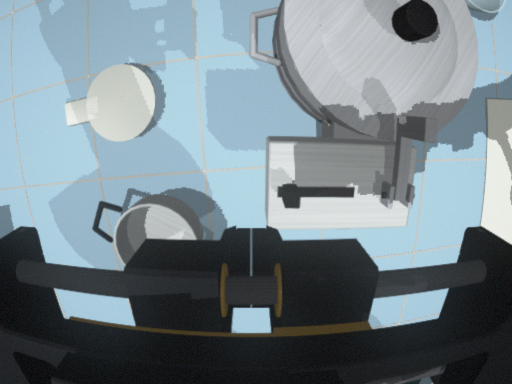

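The wrist view shows the tab at about (291,195), to the right of the closed fingertips at about (251,270). The pan sits at (155,235) and the spoon rest at (120,100), both well clear. I'll check the tab position from this view and get the mat centre.

Run:
```python
from h import *
from scipy.spatial.transform import Rotation as R
f=dict(np.load("w1.npz")); z=f["z_map"]; v,u=np.mgrid[:384,:512]
x=(u-f["cx"])/f["fx"]; y=(v-f["cy"])/f["fy"]; r=np.hypot(x,y)+1e-9; t=np.tan(np.minimum(r,1.5))/r
P=np.stack([x*t*z,y*t*z,z],-1); q=f["q"]
T=P@f["mount"][:3,:3].T+f["mount"][:3,3]
W=R.from_quat(q[[1,2,3,0]]).apply(T.reshape(-1,3)).reshape(T.shape)+f["p"]
m=(W[...,2]>.155)&(W[...,2]<.18)&(u>265)&(u<330)&(v>175)&(v<215)
p=W[m]; print("tab",m.sum(),p.mean(0),p.min(0),p.max(0))
m=(W[...,2]>.138)&(W[...,2]<.147)&(u>260)&(u<415)&(v>130)&(v<235); print("box",cv2.minAreaRect((W[m][:,:2]*1000).astype(np.float32)))
m=(W[...,2]>.16)&(W[...,2]<.2)&(u>385)&(u<445)&(v<50);p=W[m];print("knob",p.mean(0),p.min(0),p.max(0))
m=(W[...,2]>.165)&(W[...,2]<.2)&(u>385)&(u<445)&(v>90)&(v<200);p=W[m];print("fin",p.mean(0),p.min(0),p.max(0))
g=dict(np.load("top0.npz")); W=cloud(g)
h=cv2.cvtColor(g["img"],cv2.COLOR_RGB2HSV)
for c in [(326,194),(422,188),(436,287),(335,294)]:
    print(W[c[1],c[0]].round(3),h[c[1],c[0]])
```

```text
tab 324 [0.5071708  0.22315497 0.16376553] [0.49919613 0.21647182 0.15527482] [0.5132229  0.22927358 0.16652543]
box ((512.0570068359375, 171.59591674804688), (137.57669067382812, 90.0250473022461), 86.54876708984375)
knob [0.64640525 0.11962676 0.17694387] [0.63270611 0.09973575 0.16003162] [0.66345749 0.13175681 0.1828084 ]
fin [0.56050233 0.12429292 0.18498398] [0.55105652 0.11385939 0.16513725] [0.56966189 0.12822925 0.1946187 ]
[ 0.594 -0.137  0.006] [ 39  21 122]
[ 0.611 -0.426  0.005] [ 57  18 127]
[ 0.324 -0.443  0.004] [ 36  18 145]
[ 0.307 -0.152  0.007] [ 33  16 143]
```

The three views agree: tab centre is (0.507, 0.223), top 0.166, and mat centre is about (0.459, −0.290). I lower the fingers behind the tab.

play_rows --targets '[[[0.1,-0.3,0.6],0,1],[[0,0,1],0,1],[[0,0,1],0,1],[[0,0,1],0,1],[[0,0,0.7],0,1],[[0,0,0],0,1],[[0,0,0],0,1],[[0,0,0],0,1]]'

```text
clock: 4.78
ee_pos: [0.5081, 0.2612, 0.1533]
eef_rot: [-0.0, 1.0, -0.031, 0.0]
contact_force: [0.9, 1.1, -0.4]
opening: 0.0008
gripper_force: 0.0
```

play_rows --targets '[[[0,0.1,0],0,1],[[0,0.1,0],0,1],[[0,0.1,0],0,1],[[0,0.1,0],0,1],[[0,0,0],0,1],[[0,0,0],0,1]]'

```text
clock: 5.28
ee_pos: [0.5072, 0.253, 0.153]
eef_rot: [-0.0, 1.0, -0.031, 0.0]
contact_force: [0.6, 0.1, -0.7]
opening: 0.0006
gripper_force: 0.0
```

play_rows --targets '[[[0,0.1,0],0,1],[[0,0.1,0],0,1],[[0,0.1,0],0,1],[[0,0,0],0,1],[[0,0,0],0,1]]'

```text
clock: 5.7
ee_pos: [0.5067, 0.247, 0.1527]
eef_rot: [0.0, 1.0, -0.031, -0.0]
contact_force: [0.7, 0.1, 0.4]
opening: 0.0002
gripper_force: 0.0
```

play_rows --targets '[[[0,0.1,0],0,1],[[0,0.1,0],0,1],[[0,0,0],0,1],[[0,0,0],0,1]]'

```text
clock: 6.03
ee_pos: [0.5065, 0.2431, 0.1527]
eef_rot: [0.0, 1.0, -0.031, 0.0]
contact_force: [-0.4, -0.2, -0.1]
opening: 0.0006
gripper_force: 0.0
```

play_rows --targets '[[[0,0.1,0],0,1],[[0,0.1,0],0,1],[[0,0.1,0],0,1]]'

```text
clock: 6.28
ee_pos: [0.5061, 0.2376, 0.1528]
eef_rot: [-0.001, 1.0, -0.031, 0.0]
contact_force: [-0.1, 7.7, -1.1]
opening: 0.0005
gripper_force: 4.0
```

play_rows --targets '[[[0,0.1,0],0,1],[[0,0.1,0],0,1]]'

```text
clock: 6.45
ee_pos: [0.506, 0.2357, 0.1529]
eef_rot: [-0.003, 0.999, -0.032, 0.0]
contact_force: [-0.2, 10.3, -1.8]
opening: 0.0001
gripper_force: 5.1
```

play_rows --targets '[[[0,0,0],0,1],[[0,0,0],0,1],[[0,0,0],0,1]]'

```text
clock: 6.7
ee_pos: [0.506, 0.2354, 0.1529]
eef_rot: [-0.002, 1.0, -0.031, 0.0]
contact_force: [-0.1, 9.2, -2.2]
opening: 0.0004
gripper_force: 4.2
```

```bash
cat >> h.py <<'E'
from scipy.spatial.transform import Rotation as R
def wrist(name):
    s=robot.get_state(); f=grab_frame("wrist"); cv2.imwrite(f"pics/{name}.png",f["img"][...,::-1])
    z=f["z_map"]; v,u=np.mgrid[:384,:512]
    x=(u-f["cx"])/f["fx"]; y=(v-f["cy"])/f["fy"]; r=np.hypot(x,y)+1e-9; t=np.tan(np.minimum(r,1.5))/r
    T=np.stack([x*t*z,y*t*z,z],-1)@f["mount"][:3,:3].T+f["mount"][:3,3]
    W=R.from_quat(np.array(s["eef_rot"])[[1,2,3,0]]).apply(T.reshape(-1,3)).reshape(T.shape)+s["ee_pos"]
    return f,s,W
E
python3 - <<'E'
from h import *
f,s,W=wrist("w2"); print(s["ee_pos"],s["contact_force"])
for n in ("top","side"):
    g=grab_frame(n); V=cloud(g); cv2.imwrite(f"pics/{n}2.png",g["img"][...,::-1])
    d=(V[...,2]>.155)&(V[...,2]<.170)&(abs(V[...,0]-.506)<.012)&(abs(V[...,1]-.2)<.035)
    print(n,d.sum(),V[d].mean(0),V[d].min(0),V[d].max(0)) if d.any() else print(n,"hidden")
d=(W[...,2]>.155)&(W[...,2]<.17)&(abs(W[...,0]-.506)<.015)&(abs(W[...,1]-.2)<.035)
print(d.sum(),W[d].mean(0),W[d].min(0),W[d].max(0))
E
```

```text
[0.5060073  0.23541051 0.15291205] [-0.1261532   9.15798642 -2.20575702]
top hidden
side 27 [0.4975374  0.22349246 0.16243421] [0.49483371 0.21000395 0.15609623] [0.50339394 0.23457469 0.16948239]
466 [0.51495436 0.22480254 0.16205266] [0.51130615 0.20941339 0.15500267] [0.51702503 0.23481995 0.16998097]
```

View pics/w2.png

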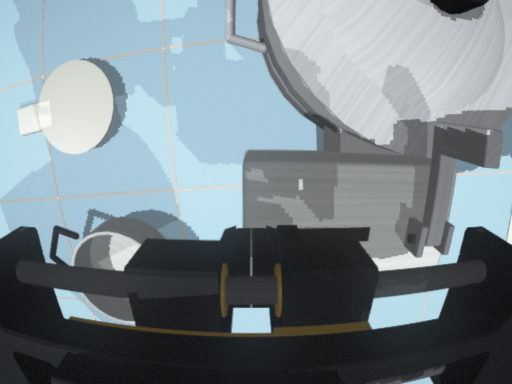

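The wrist view shows the fingers against the tab, which sits at (285,235). Its −y edge has moved from 0.216 to 0.210, so it is in the stiff part (about 10 N). I continue in small steps.

play_rows --targets '[[[0,0.05,0],0,1],[[0,0.05,0],0,1]]'

```text
clock: 7.02
ee_pos: [0.5059, 0.2339, 0.1529]
eef_rot: [-0.003, 1.0, -0.031, 0.0]
contact_force: [-0.7, 9.3, -2.5]
opening: 0.0004
gripper_force: 5.0
```

play_rows --targets '[[[0,0.05,0],0,1]]'

```text
clock: 7.1
ee_pos: [0.5058, 0.2329, 0.1529]
eef_rot: [-0.003, 1.0, -0.031, 0.0]
contact_force: [0.4, 10.4, -3.9]
opening: 0.0006
gripper_force: 5.0
```

play_rows --targets '[[[0,0.05,0],0,1]]'

```text
clock: 7.18
ee_pos: [0.5058, 0.2319, 0.1529]
eef_rot: [-0.003, 1.0, -0.031, 0.0]
contact_force: [-0.3, 10.7, -2.5]
opening: 0.0004
gripper_force: 5.0
```

play_rows --targets '[[[0,0.05,0],0,1]]'

```text
clock: 7.27
ee_pos: [0.5057, 0.2309, 0.1529]
eef_rot: [-0.003, 1.0, -0.031, 0.0]
contact_force: [-0.4, 10.6, -1.8]
opening: 0.0003
gripper_force: 5.0
```

play_rows --targets '[[[0,0.05,0],0,1]]'

```text
clock: 7.35
ee_pos: [0.5056, 0.2299, 0.1529]
eef_rot: [-0.003, 1.0, -0.031, 0.0]
contact_force: [0.3, 10.0, -2.5]
opening: 0.0007
gripper_force: 5.0
```

play_rows --targets '[[[0,0.05,0],0,1]]'

```text
clock: 7.43
ee_pos: [0.5056, 0.2289, 0.1529]
eef_rot: [-0.003, 1.0, -0.031, 0.0]
contact_force: [0.1, 10.2, -2.7]
opening: 0.0008
gripper_force: 5.0
```

play_rows --targets '[[[0,0.05,0],0,1]]'

```text
clock: 7.52
ee_pos: [0.5056, 0.2282, 0.1529]
eef_rot: [-0.003, 0.999, -0.032, 0.0]
contact_force: [-0.3, 14.4, -3.7]
opening: 0.0003
gripper_force: 6.8
```

play_rows --targets '[[[0,0.03,0],0,1],[[0,0,0],0,1]]'

```text
clock: 7.68
ee_pos: [0.5055, 0.2282, 0.1529]
eef_rot: [-0.004, 0.999, -0.032, 0.001]
contact_force: [-0.2, 14.1, -2.9]
opening: 0.0004
gripper_force: 6.5
```

play_rows --targets '[[[0,0.04,0],0,1],[[0,0,0],0,1]]'

```text
clock: 7.85
ee_pos: [0.5056, 0.2281, 0.153]
eef_rot: [-0.004, 0.999, -0.032, 0.001]
contact_force: [0.9, 16.3, -4.2]
opening: 0.0005
gripper_force: 7.5
```

The tab is firmly against its stop: force rises with no further travel. I back off, rise, and move over the lever fin.

play_rows --targets '[[[0,-0.4,0],0,1],[[0,-0.2,-0.6],0,1],[[0,0,-1],0,1],[[0,0,-1],0,1],[[0,0,-1],0,1],[[0.5,1,0],0,0.5],[[0.5,1,0],0,0.5],[[0.5,1,0],0,0.5]]'

```text
clock: 8.52
ee_pos: [0.5329, 0.1732, 0.2267]
eef_rot: [0.0, 1.0, -0.03, 0.001]
contact_force: [0.3, -0.5, -0.5]
opening: 0.0183
gripper_force: 0.0
```

play_rows --targets '[[[0.5,1,0],0,0.5],[[0.5,1,0],0,0.5],[[0.6,0.8,0],0,0.5],[[0,0,0],0,0.5],[[0,0,0],0,0.5],[[0,0,0],0,0.5]]'

```text
clock: 9.02
ee_pos: [0.5605, 0.1162, 0.2252]
eef_rot: [-0.0, 1.0, -0.031, -0.0]
contact_force: [-0.3, 0.3, -0.4]
opening: 0.0439
gripper_force: 0.0
```

Run:
```python
from h import *
f,s,W=wrist("w3"); print(s["ee_pos"],s["opening"],s["contact_force"])
d=(W[...,2]>.186)&(W[...,2]<.2)&(abs(W[...,0]-.56)<.02)&(abs(W[...,1]-.12)<.015)
if d.any(): print("fin",d.sum(),W[d].mean(0),W[d].min(0),W[d].max(0))
d=(W[...,2]>.155)&(W[...,2]<.17)&(abs(W[...,0]-.506)<.012)&(abs(W[...,1]-.2)<.035)
if d.any(): print("tab",d.sum(),W[d].mean(0),W[d].min(0),W[d].max(0))
```

```text
[0.56046526 0.11622131 0.22521144] 0.043896038423948645 [-0.28117301  0.2669169  -0.38144378]
fin 552 [0.56153163 0.12071604 0.1923754 ] [0.5511516  0.11450483 0.18601693] [0.56982658 0.12714399 0.19524237]
```

View pics/w3.png

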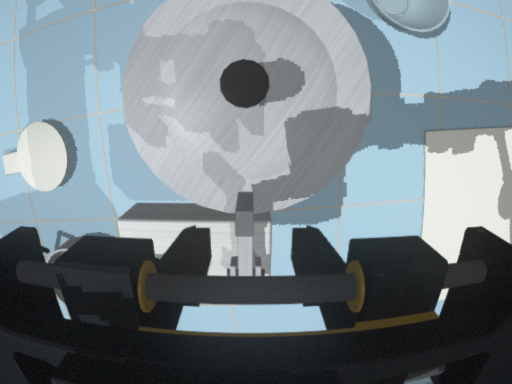

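The wrist view shows the fin at (245,205) between the open fingers, about 5 mm off centre, and the knob at (243,83). I correct this, descend and pinch.

play_rows --targets '[[[0,-0.23,0.5],0,0.5],[[0,0,1],0,0.5],[[0,0,1],0,0.5],[[0,0,0.75],0,0.5],[[0,0,0],0,0.5],[[0,0,0],0,1],[[0,0,0],0,1],[[0,0,0],0,1]]' --grip_force 25

```text
clock: 9.73
ee_pos: [0.5618, 0.1213, 0.1611]
eef_rot: [-0.0, 1.0, -0.031, 0.001]
contact_force: [1.1, 0.4, 0.0]
opening: 0.0264
gripper_force: 0.0
```

play_rows --targets '[[[0,0,0],0,1],[[0,0,0],0,1],[[0,0,0],0,1],[[0,0,0],0,1]]'

```text
clock: 10.07
ee_pos: [0.5617, 0.1205, 0.1609]
eef_rot: [0.0, 1.0, -0.031, 0.001]
contact_force: [-0.0, -1.5, 3.9]
opening: 0.0118
gripper_force: 25.0
```

Gripped at 11.8 mm opening. I lift along the arc.

play_rows --targets '[[[-0.11,0,-0.21],0,1],[[-0.12,0,-0.21],0,1],[[-0.14,0,-0.19],0,1],[[-0.14,0,-0.19],0,1],[[0,0,0],0,1]]'

```text
clock: 10.48
ee_pos: [0.5526, 0.1211, 0.1768]
eef_rot: [-0.0, 1.0, -0.031, 0.003]
contact_force: [4.1, -1.9, -0.8]
opening: 0.012
gripper_force: 25.0
```

play_rows --targets '[[[-0.33,0,-0.34],0,1],[[-0.38,0,-0.29],0,1],[[-0.41,0,-0.24],0,1],[[-0.44,0,-0.18],0,1],[[-0.46,0,-0.12],0,1],[[0,0,0],0,1]]'

```text
clock: 10.98
ee_pos: [0.5123, 0.1238, 0.2016]
eef_rot: [-0.0, 1.0, -0.031, 0.003]
contact_force: [3.0, -2.5, 5.4]
opening: 0.0116
gripper_force: 25.0
```

play_rows --targets '[[[-0.47,0,-0.05],0,1],[[-0.47,0,0.02],0,1],[[-0.47,0,0.08],0,1],[[-0.45,0,0.15],0,1],[[0,0,0],0,1],[[0,0,0],0,1]]'

```text
clock: 11.48
ee_pos: [0.4737, 0.1262, 0.1971]
eef_rot: [-0.0, 1.0, -0.031, 0.001]
contact_force: [-2.0, -1.3, 9.1]
opening: 0.0114
gripper_force: 25.0
```

Lever upright. I release it, rise, and go over the knob.

play_rows --targets '[[[0,0,0],0,0.5],[[0,0,0],0,0.5],[[0,0,0],0,0.4],[[0,0,-1],0,0.3],[[0,0,-1],0,0.3],[[0,0,-0.8],0,0.3],[[1,0,0],0,0.3],[[1,0,0],0,0.2]]'

```text
clock: 12.15
ee_pos: [0.5137, 0.1242, 0.2523]
eef_rot: [-0.0, 1.0, -0.031, 0.001]
contact_force: [0.6, 0.3, 0.2]
opening: 0.0629
gripper_force: 0.0
```

play_rows --targets '[[[1,0,0],0,0.2],[[1,0,0],0,0.2],[[1,0,0],0,0.2],[[1,0,0],0,0.2],[[1,0,0],0,0.2],[[0.6,0,0],0,0.2],[[0,0,0],0,0.2],[[0,0,0],0,0.2]]'

```text
clock: 12.82
ee_pos: [0.6246, 0.1168, 0.2498]
eef_rot: [0.0, 1.0, -0.031, -0.001]
contact_force: [0.7, -0.7, 0.0]
opening: 0.0707
gripper_force: 0.0
```

Run:
```python
from h import *
f,s,W=wrist("w4"); print(s["ee_pos"],s["opening"],s["contact_force"])
d=(W[...,2]>.17)&(W[...,2]<.19)&(abs(W[...,0]-.65)<.035)&(abs(W[...,1]-.114)<.035)
if d.any(): print("knob",d.sum(),W[d].mean(0),W[d].min(0),W[d].max(0))
g=grab_frame("top");V=cloud(g)
d=(V[...,2]>.165)&(abs(V[...,0]-.49)<.06)&(abs(V[...,1]-.124)<.03)
if d.any(): print("lever",d.sum(),V[d].mean(0),V[d].min(0),V[d].max(0))
cv2.imwrite("pics/mix4.png",cv2.resize(np.hstack([f["img"][...,::-1],g["img"][100:300,150:450,::-1].repeat(2,0)[:384,:512][:, :300]]),(800,380)))
```

```text
[0.62456231 0.11676789 0.24978656] 0.07067628930990016 [ 0.68712058 -0.70562836  0.02873117]
knob 1429 [0.65041999 0.11512142 0.18035482] [0.63371282 0.0995847  0.17015087] [0.66531859 0.1308947  0.18321028]
lever 2416 [0.46658638 0.12693427 0.67140183] [0.43045269 0.09476631 0.61374652] [0.5492518  0.15396024 0.69937363]
```

View pics/mix4.png

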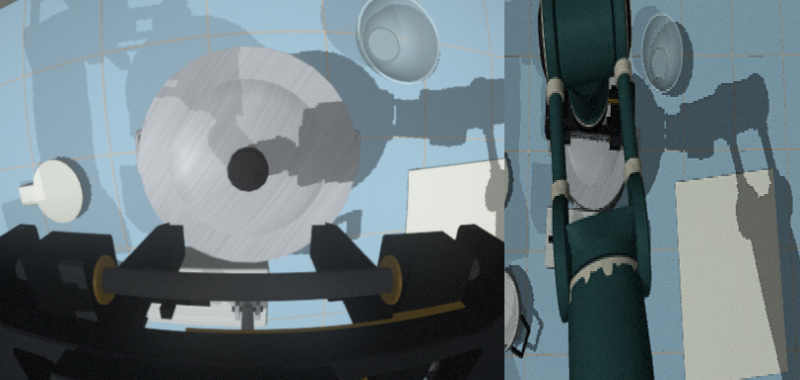

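The lid is now free: the knob at (247,168) in the wrist half is measured at (0.6495, 0.115), and the lever seen at (247,318) stands up. I grasp the knob.

play_rows --targets '[[[0.65,0,0],0,0.2],[[0.6,0,0.4],0,0.2],[[0,0,1],0,0.2],[[0,0,1],0,0.2],[[0,0,1],0,0.2],[[0,0,1],0,0.2],[[0,0,0.6],0,0.2],[[0,0,0],0,0.2]]'

```text
clock: 13.58
ee_pos: [0.6467, 0.1151, 0.1475]
eef_rot: [0.0, 1.0, -0.031, -0.003]
contact_force: [-0.4, -0.1, -0.5]
opening: 0.0701
gripper_force: 0.0
```

play_rows --targets '[[[0,0,0],0,1],[[0,0,0],0,1],[[0,0,0],0,1],[[0,0,0],0,1],[[0,0,0],0,1],[[0,0,0],0,1],[[0,0,0],0,1]]' --grip_force 35

```text
clock: 14.17
ee_pos: [0.6504, 0.1151, 0.152]
eef_rot: [0.0, 1.0, -0.031, 0.001]
contact_force: [-1.5, -0.3, 2.7]
opening: 0.0312
gripper_force: 35.0
```

Run:
```python
from h import *
g=grab_frame("side");V=cloud(g)
d=(V[...,2]>.165)&(V[...,2]<.25)&(abs(V[...,0]-.49)<.05)&(abs(V[...,1]-.124)<.02)
print("lever",d.sum(),V[d].mean(0),V[d].min(0),V[d].max(0))
```

```text
lever 207 [0.48751456 0.12950659 0.20735726] [0.4598811  0.11950537 0.16550737] [0.50876289 0.13557913 0.22567668]
```

Knob gripped (31 mm), lever upright at z about 0.226. I lift.

play_rows --targets '[[[0,0,-0.3],0,1],[[0,0,-0.5],0,1],[[0,0,-0.7],0,1],[[0,0,-1],0,1],[[0,0,-1],0,1],[[0,0,-1],0,1],[[0,0,-1],0,1],[[0,0,-0.5],0,1]]'

```text
clock: 14.88
ee_pos: [0.6512, 0.1155, 0.2754]
eef_rot: [-0.0, 1.0, -0.031, 0.002]
contact_force: [0.8, 0.0, -4.5]
opening: 0.0309
gripper_force: 35.0
```

play_rows --targets '[[[0,0.5,0],0,1],[[0,0.8,0],0,1],[[0,1,0],0,1],[[0,1,0],0,1],[[-0.5,1,0],0,1],[[-0.5,1,0],0,1],[[-0.5,1,0],0,1],[[-0.5,1,0],0,1]]'

```text
clock: 15.55
ee_pos: [0.5986, -0.0304, 0.2684]
eef_rot: [0.0, 1.0, -0.031, -0.002]
contact_force: [0.6, -0.7, -4.6]
opening: 0.0307
gripper_force: 35.0
```

play_rows --targets '[[[-0.5,1,0],0,1],[[-0.5,1,0],0,1],[[-0.5,1,0],0,1],[[-0.5,1,0],0,1],[[-0.5,1,0],0,1],[[-0.5,1,0],0,1],[[-0.5,1,0],0,1],[[-0.5,1,0],0,1]]'

```text
clock: 16.22
ee_pos: [0.5085, -0.1844, 0.2687]
eef_rot: [-0.0, 1.0, -0.032, -0.002]
contact_force: [-0.2, 0.0, -3.9]
opening: 0.031
gripper_force: 35.0
```

play_rows --targets '[[[-0.5,1,0],0,1],[[-0.5,1,0],0,1],[[-0.5,1,0],0,1],[[-0.5,1,0],0,1],[[-0.3,0.6,0],0,1],[[0,0,0],0,1],[[0,0,0],0,1],[[0,0,0],0,1]]'

```text
clock: 16.88
ee_pos: [0.4586, -0.2715, 0.2698]
eef_rot: [-0.001, 1.0, -0.032, -0.001]
contact_force: [0.1, 0.8, -5.2]
opening: 0.0311
gripper_force: 35.0
```

play_rows --targets '[[[0,0.5,0.5],0,1],[[0,0.4,0.8],0,1],[[0,0,1],0,1],[[0,0,1],0,1],[[0,0,1],0,1],[[0,0,1],0,1],[[0,0,1],0,1],[[0,0,1],0,1]]'

```text
clock: 17.55
ee_pos: [0.4585, -0.2893, 0.1232]
eef_rot: [-0.0, 1.0, -0.03, -0.0]
contact_force: [-0.6, 0.2, -4.9]
opening: 0.031
gripper_force: 35.0
```

play_rows --targets '[[[0,0,1],0,1],[[0,0,0.7],0,1],[[0,0,0.5],0,1],[[0,0,0.5],0,1],[[0,0,0.3],0,1],[[0,0,0.3],0,1],[[0,0,0],0,1],[[0,0,0],0,1]]'

```text
clock: 18.22
ee_pos: [0.4587, -0.2898, 0.0593]
eef_rot: [0.0, 1.0, -0.031, 0.0]
contact_force: [-0.5, 0.1, -3.5]
opening: 0.0313
gripper_force: 35.0
```

Underside is about 23 mm above the mat. I lower slowly until it touches.

play_rows --targets '[[[0,0,0.2],0,1],[[0,0,0.2],0,1],[[0,0,0.2],0,1],[[0,0,0.15],0,1],[[0,0,0.15],0,1],[[0,0,0.1],0,1],[[0,0,0],0,1]]'

```text
clock: 18.8
ee_pos: [0.458, -0.2893, 0.0384]
eef_rot: [-0.0, 1.0, -0.031, -0.0]
contact_force: [-0.6, 0.4, -4.4]
opening: 0.0309
gripper_force: 35.0
```

play_rows --targets '[[[0,0,0.05],0,1],[[0,0,0.05],0,1],[[0,0,0.05],0,1],[[0,0,0],0,1]]'

```text
clock: 19.13
ee_pos: [0.4585, -0.2897, 0.0361]
eef_rot: [0.0, 1.0, -0.031, 0.0]
contact_force: [-0.1, -0.0, -4.2]
opening: 0.0311
gripper_force: 35.0
```

play_rows --targets '[[[0,0,0.05],0,1],[[0,0,0.05],0,1],[[0,0,0],0,1]]'

```text
clock: 19.38
ee_pos: [0.4586, -0.2897, 0.0359]
eef_rot: [-0.0, 1.0, -0.031, -0.0]
contact_force: [-3.7, 3.7, 8.4]
opening: 0.031
gripper_force: 35.0
```

play_rows --targets '[[[0,0,0.05],0,1],[[0,0,0],0,1]]'

```text
clock: 19.55
ee_pos: [0.4586, -0.2897, 0.0358]
eef_rot: [-0.0, 1.0, -0.031, -0.0]
contact_force: [-6.7, 5.2, 15.2]
opening: 0.0309
gripper_force: 35.0
```

Touchdown. I open, rise, and check.

play_rows --targets '[[[0,0,-0.08],0,1],[[0,0,0],0,0.3],[[0,0,0],0,0.3],[[0,0,0],0,0.3],[[0,0,0],0,0.3],[[0,0,0],0,0.3],[[0,0,-0.5],0,0.3],[[0,0,-1],0,0.3]]'

```text
clock: 20.22
ee_pos: [0.4564, -0.2882, 0.0628]
eef_rot: [-0.002, 1.0, -0.031, -0.002]
contact_force: [-0.2, 0.7, -0.1]
opening: 0.062
gripper_force: 0.0
```

play_rows --targets '[[[0,0,-1],0,0.3],[[0,0,-1],0,0.3],[[0,0,-1],0,0.3],[[0,0,-1],0,0.3],[[0,0,-1],0,0.3],[[0,0,0],0,0.3],[[0,0,0],0,0.3],[[0,0,0],0,0.3]]'

```text
clock: 20.88
ee_pos: [0.458, -0.2893, 0.1641]
eef_rot: [-0.0, 1.0, -0.031, -0.0]
contact_force: [-0.8, 0.1, 0.3]
opening: 0.0616
gripper_force: 0.0
```

Run:
```python
from h import *
g=grab_frame("side");V=cloud(g);cv2.imwrite("pics/side9.png",g["img"][...,::-1])
d=(V[...,2]>.165)&(V[...,2]<.25)&(abs(V[...,0]-.49)<.05)&(abs(V[...,1]-.124)<.02)
print("lever",d.sum(),V[d].mean(0),V[d].max(0))
f,s,W=wrist("w9")
d=(W[...,2]>.05)&(W[...,2]<.075)&(abs(W[...,0]-.46)<.04)&(abs(W[...,1]+.29)<.04)
print("knob",W[d].mean(0),W[d].max(0),W[d].min(0),s["ee_pos"])
d=(W[...,2]>.01)&(W[...,2]<.025)&(abs(W[...,0]-.46)<.12)&(abs(W[...,1]+.29)<.12)
P=W[d];c=np.linalg.lstsq(np.c_[P[:,:2],np.ones(len(P))],P[:,2],rcond=None)[0];print("flange",P.mean(0),P.max(0),P.min(0),"slope",c)
```

```text
lever 207 [0.48748018 0.12955211 0.2072427 ] [0.50831171 0.13527418 0.22503979]
knob [ 0.45968223 -0.28947152  0.06386589] [ 0.47390325 -0.27402408  0.06710625] [ 0.44295825 -0.30464499  0.05002647] [ 0.45760576 -0.28907793  0.16341487]
flange [ 0.46779338 -0.29012061  0.01911844] [ 0.56143794 -0.18647772  0.02499976] [ 0.35404194 -0.39275814  0.01404138] slope [-0.00491462  0.00119793  0.02176501]
```

View pics/side9.png

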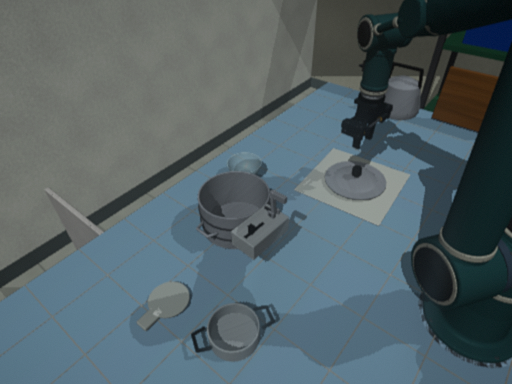

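The side view shows the lid lying flat in the middle of the mat at (355,180) and the lever upright at (278,200). The bowl, spoon rest and pan are where they were, and the gripper is clear.

```bash
python3 -c "
from rig import robot; print(robot.finish_job())"
```

```text
the job is handed in; nothing more can be done
None
```

The job is handed in, but the verdict wasn't shown: the tab was pushed to its stop (about 16 N at most), the lever is upright, the lid lies flat in the middle of the mat, and the bowl, spoon rest and pan were not touched.

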